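# Unlock the dry chamber and crack its sticky lid

## Robot

A 6-joint arm with a two-finger parallel gripper is mounted at the origin on the work surface. World frame = base frame: x ahead of the robot, y to its left, z up, the work surface at z = 0. Lengths are in m, angles in rad, forces in N, time in s.
With the tool pointing down it reaches from about 0.375 to 0.75 m from the base axis. Payload 9 kg.
Tool frame: the origin (TCP) lies midway between the tips of the shut fingers; the grasp point (between the pads) lies 19 mm behind it; z points along the fingers, y is the direction in which the jaws open and shut (so a half turn about z gives the same grasp; the last joint's range is limited). The gripper opens to 85 mm and grips with 20 to 120 N. Pads are 22 mm wide; open, the fingers measure 114 mm over their backs; the gripper's body (76 mm by 85 mm) begins 54 mm behind the grasp point. The pads swing forward as they close: fully open they stand 13 mm farther back than shut.
Start: joints at [0.905, 0.104, 0.097, 1.564, 0, 1.353], TCP at [0.26, 0.541, 0.231] pointing down, gripper open.
Joint ranges: [-2.99, 2.99], [-0.84, 1.86], [-1.1, 1.16], [-1.84, 2.11], [-1.51, 1.56], [-3.14, 3.14]. Speed limits (rad/s): [2.22, 2.22, 2.57, 3.14, 3.14, 3.14].

## Interface

Orientations are given as a rotation vector (axis times angle).
In Python, from station import * gives the robot as it stands.
- The arm moves only by the tool play_rows, never from a script. Its argument "series" is a list of rows, each an object with "linear": the shift along the tool's x, y, z in cm, a list of three; "rotation": the turn, a rotation vector about the tool's x, y, z in degrees, a list of three; "gripper": the opening, from 0 (shut) to 1 (fully open). A call has 1 to 12 rows; each row is the pose to reach, as a shift and turn from the pose commanded when the call began, along the tool's axes at that moment; what a row does not reach only later rows make up. A row lasts 1/10 s, in which the tool goes at most 50 mm and 8.59 degrees, less where a joint would pass 70% of its speed; a pose out of reach is approached as far as the arm can. A call with a gripper value outside its range is refused whole. The fingers move at their own pace and stop on an object; "force" is the grip in N (left out, the last holds). Time passes only in rows, so rows that repeat a pose let the fingers close. It gives the time, the measured TCP pose, the force and the opening at its end, in the units of the state.
- sense(): the state, without advancing time (a new reading comes with each control period).
- camera(name): name is "scene" or "top"; returns a dict with "image" (420x560x3 uint8, red, green, blue), "fx", "fy", "cx", "cy" (pixels), "rvec" (rotation vector, rad) and "tvec" (3), from world to camera coordinates, as OpenCV has them. Camera axes: x right, y down, z forward; pixel columns grow to the right and rows downward; lengths in m; the calibration is good to about 2 mm. A picture is of the moment at which its call begins. There is no depth.
- close_job(): hands the job in, once; it reports no verdict.
The state is a dict: "t": time; "q": joint angles; "qd": joint speeds; "effort": joint torques, N m; "tool_pos": TCP position; "tool_rot": TCP orientation; "ft_force": force on the tool from outside, world axes, zero at the start; "moment": the same for the moment, N m; "finger_gap": finger opening in m.
Only numpy, scipy, OpenCV 4.12 (cv2) and the standard library are available. Lean on these libraries where they do the work, as an engineer would, in place of code of your own. Each camera call takes 0.05 s, during which the arm holds its last target.

## Task

Unlock the reagent dry chamber: lift the sprung red plunger knob, swing the yellow lock right round to its other stop, off the lid, and let the plunger drop fully home there. Then pull the lid up by its black bar until the sticky seal breaks, without letting it fly wide open, and finish while still holding the bar with the lid slightly open, steady at about 10 degrees. Leave the dropper vials around it standing where they are.

Things in the scene. Friction and masses are not known exactly. Their poses are not given: they have to be found in the camera images.
- chamber: fixed clear box with a blue-framed lid, 200 (x) x 180 (y) x 89 mm, lid 10 mm thick on it (top face 100 mm above the bench when shut). Origin: centre of its underside on the bench; x from the front (bar side) to the hinge side, y left, z up. Random place and yaw. The lock's post and index quadrant stand on its right, out to y = -230 mm, up to 100 mm high
- pull_bar: black round bar, the lid's handle, 14 mm in diameter, along the chamber's y, 88 mm between two steel legs (tops 7 mm above its centre); turns freely like a roller. Origin at its centre, 75 mm in front of the chamber's centre, 138 mm above the bench when shut, 38 mm above the lid: pinch it from above, fingers closing along the chamber's x. Moves with the lid about lid_hinge
- lid_hinge (a point): middle of the lid's hinge line (along the chamber's y), 100 mm behind the chamber's centre and 90 mm above the bench; the bar's centre is 175 mm in front of it and 48 mm above it when shut
- lid (a joint): opening angle of the lid, rad: 0 shut, stop 0.6; 10 degrees is 0.17. A sticky gasket holds it: the pull up at the bar must reach about 12 to 20 N; within the first 0.1 rad this falls off to the lid's weight (2 to 6 N at the bar), under which it falls shut if let go. While the lock lies over the lid it lifts only some 3 mm
- lock_pivot (a point): on the vertical axis of the swing lock, at the underside of its yellow bar, 102 mm above the bench; in the chamber's frame at x = -30, y = -130 mm
- lock (a joint): angle of the yellow bar (160 x 20 x 10 mm, top 112 mm above the bench), rad: 0 = locked, short end over the lid, long end with the red knob pointing to the chamber's -y; grows counter-clockwise from above, the knob swinging on an 80 mm radius towards the chamber's +x, to the stop at 1.30, lid free. Turns easily with the plunger lifted, stays where left
- plunger (a joint): lift of the plunger, m: 0 home, stop 0.018. Its pin is blocked sideways by a raised sector between the two stops: lift it over 12 mm to swing (spring 3 N at home, 6 N lifted, weight 0.6 N). Let go at a stop (lock below 0.05 or above 1.25) it drops home by itself; in between it rests on the sector at 0.012
- knob_grip (a point): centre of the red plunger knob, an upright cylinder 24 mm in diameter and 30 mm tall that spins freely on the plunger; 139 mm above the bench when home, where its underside is 12 mm above the top of the yellow bar. It rises with the plunger and swings with the lock
- vial_blue: loose dropper vial, glass with a blue cap and black bulb, 27 mm in diameter, 91 mm tall, standing on the bench near the chamber: a bystander. Origin at the centre of its underside, z up
- vial_yellow: loose dropper vial, glass with a yellow cap and black bulb, 27 mm in diameter, 91 mm tall, standing on the bench near the chamber: a bystander. Origin at the centre of its underside, z up
- vial_green: loose dropper vial, glass with a white cap and green bulb, 27 mm in diameter, 91 mm tall, standing on the bench near the chamber: a bystander. Origin at the centre of its underside, z up

How it is judged:
By the outcome, as a careful person would: the job done as asked, in the order asked, and still so for the second after the job is handed in, while the arm keeps its last pose, push and grip.
It also fails if it takes over 48 s, if anything falls off the work surface, if the arm or the gripper's body presses on something with over 40 N, if the wrist force passes 120 N, or if a joint passes its speed limit or range.

## Working session

There is one attempt and no reset: what is moved stays moved. The work goes in short steps, Python scripts to look and compute and a tool call to move; the robot and the scene stay as the last step left them, time stands still between calls to the robot, and variables do not carry over. Pictures are saved under pics/ and viewed, and the job is handed in when it is done.

Besides the shell and the picture viewer there is one more tool, called after "Emit:" as name(argument=value, ...), one argument or row to a line, values as JSON. play_rows: Moves the arm, as the interface text tells. Its arguments: {"type":"object","properties":{"series":{"type":"array","items":{"type":"object","properties":{"linear":{"type":"array","items":{"type":"number"}},"rotation":{"type":"array","items":{"type":"number"}},"gripper":{"type":"number"}}}},"force":{"type":"number"}},"required":["series"]}

```bash
ls; mkdir -p pics; python3 - <<'E'
from station import *
import cv2,numpy as np
s=sense();print({k:np.round(v,3).tolist() for k,v in s.items()})
for n in("scene","top"):
    c=camera(n);cv2.imwrite(f"pics/{n}0.png",c["image"][:,:,::-1]);print(n,c["fx"],c["fy"],c["cx"],c["cy"],c["rvec"],c["tvec"])
E
```

```text
pics
{'t': 0.0, 'q': [0.905, 0.105, 0.096, 1.564, -0.0, 1.353], 'qd': [-0.001, -0.001, -0.0, 0.0, 0.0, -0.0], 'effort': [0.001, -55.693, 50.365, 0.017, -0.0, -0.0], 'tool_pos': [0.26, 0.541, 0.231], 'tool_rot': [-0.697, -3.063, 0.002], 'ft_force': [-0.367, -0.464, -1.086], 'moment': [-0.013, 0.027, 0.035], 'finger_gap': 0.085}
scene 388.2516964239837 388.2516964239837 283.2474408097034 210.71597181747 [ 1.81515315  1.68509509 -0.67599351] [-0.03895035 -0.29814396  1.10016803]
top 463.9311786241072 463.9311786241072 280.2575458292423 203.5293101147507 [ 2.17974629 -2.13055701  0.19289282] [-0.02760853  0.56867476  0.69030885]
```

View pics/scene0.png

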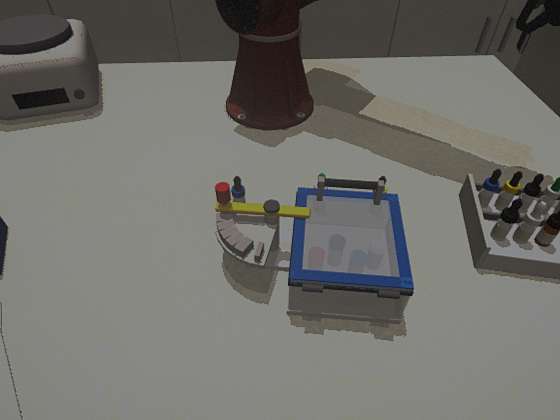

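View pics/top0.png

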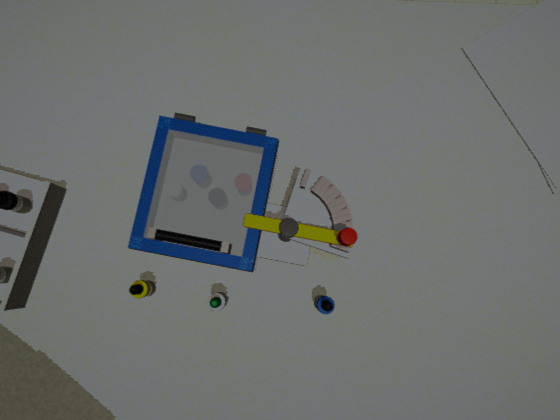

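The scene picture shows the chamber with the bar at (350,184) and the knob at (222,192). In the top picture the blue lid is around (205,190), the bar at (190,240), the knob at (347,237), and the vials at (140,289), (217,300) and (325,304). Next I'll measure positions.

```bash
cat > h.py <<'E'
import cv2,numpy as np
from station import *
def cam(n):
    c=camera(n);c["K"]=np.array([[c["fx"],0,c["cx"]],[0,c["fy"],c["cy"]],[0,0,1.]])
    c["R"]=cv2.Rodrigues(np.array(c["rvec"],float))[0];c["t"]=np.array(c["tvec"],float);c["bgr"]=c["image"][:,:,::-1].copy();c["hsv"]=cv2.cvtColor(c["bgr"],cv2.COLOR_BGR2HSV);return c
def ray(c,uv):
    o=-c["R"].T@c["t"];d=c["R"].T@np.linalg.solve(c["K"],[uv[0],uv[1],1.]);return o,d/np.linalg.norm(d)
def onz(c,uv,z):
    o,d=ray(c,uv);return o+d*(z-o[2])/d[2]
def tri(c1,u1,c2,u2):
    o1,d1=ray(c1,u1);o2,d2=ray(c2,u2);A=np.stack([d1,-d2],1);s=np.linalg.lstsq(A,o2-o1,rcond=None)[0]
    p,q=o1+s[0]*d1,o2+s[1]*d2;return (p+q)/2,np.linalg.norm(p-q)
def proj(c,p):return cv2.projectPoints(np.array([p],float),c["R"],c["t"],c["K"],None)[0].ravel()
def big(m):
    cs=cv2.findContours(m.astype(np.uint8)*255,cv2.RETR_EXTERNAL,cv2.CHAIN_APPROX_NONE)[0];return max(cs,key=cv2.contourArea)
def mask(c,name):
    h,s,v=[c["hsv"][:,:,i].astype(int) for i in range(3)]
    return {"blue":(h>105)&(h<125)&(s>150)&(v>60),"red":((h<8)|(h>172))&(s>150)&(v>90),"yellow":(h>20)&(h<35)&(s>150)&(v>90)}[name]
E
python3 - <<'E'
from h import *
T=cam("top");S=cam("scene")
print("camT",-T["R"].T@T["t"])
k=big(mask(T,"blue"));r=cv2.minAreaRect(k);b=cv2.boxPoints(r);W=np.array([onz(T,p,.1) for p in b]);print("lid corners",W.round(4).tolist(),"centre",W.mean(0).round(4))
print([np.linalg.norm(W[i]-W[(i+1)%4]).round(4) for i in range(4)])
for n in("red","yellow"):
  for c,nm in((T,"T"),(S,"S")):
    m=mask(c,n);m2=m.copy()
    k=big(m);print(n,nm,cv2.contourArea(k),cv2.boundingRect(k),[round(x,2) for x in np.mean(k[:,0],0)],cv2.boxPoints(cv2.minAreaRect(k)).round(1).tolist())
m=mask(T,"red");k=big(m);mm=cv2.moments(k);u1=(mm["m10"]/mm["m00"],mm["m01"]/mm["m00"])
m=mask(S,"red");m[:, :200]=0;m[:,245:]=0;k=big(m);mm=cv2.moments(k);u2=(mm["m10"]/mm["m00"],mm["m01"]/mm["m00"])
print("knob",u1,u2,tri(T,u1,S,u2),"T at .154",onz(T,u1,.154))
k=big(mask(T,"yellow"));b=cv2.boxPoints(cv2.minAreaRect(k));print("yellow",[onz(T,p,.112).round(4).tolist() for p in b])
# black bar
v=T["hsv"][:,:,2];m=np.zeros(v.shape,bool);m[222:258,148:228]=v[222:258,148:228]<50
k=big(m);b=cv2.boxPoints(cv2.minAreaRect(k));W=np.array([onz(T,p,.138) for p in b]);print("bar",b.round(1).tolist(),W.round(4).tolist(),W.mean(0))
for nm,uv in (("y",(141,289)),("g",(216,302)),("b",(326,305))):print(nm,onz(T,uv,.085).round(3))
E
```

```text
camT [0.45843601 0.00416915 0.76843904]
lid corners [[0.4922, 0.2027, 0.1], [0.6912, 0.1779, 0.1], [0.6593, -0.0073, 0.1], [0.4617, 0.0257, 0.1]] centre [0.5761 0.0998 0.1   ]
[np.float64(0.2006), np.float64(0.188), np.float64(0.2003), np.float64(0.1796)]
red T 192.0 (341, 228, 16, 17) [np.float64(348.46), np.float64(235.91)] [[341.0, 228.0], [356.0, 228.0], [356.0, 244.0], [341.0, 244.0]]
red S 75.5 (215, 183, 14, 8) [np.float64(221.74), np.float64(186.61)] [[215.0, 183.0], [228.0, 183.0], [228.0, 190.0], [215.0, 190.0]]
yellow T 481.5 (295, 223, 44, 21) [np.float64(316.74), np.float64(233.52)] [[294.79998779296875, 236.0], [297.29998779296875, 222.6999969482422], [340.29998779296875, 230.89999389648438], [337.79998779296875, 244.10000610351562]]
yellow S 227.5 (230, 202, 35, 11) [np.float64(246.77), np.float64(207.29)] [[229.6999969482422, 209.6999969482422], [230.5, 201.5], [264.70001220703125, 204.6999969482422], [263.8999938964844, 213.0]]
knob (348.390625, 235.80729166666666) (221.73951434878586, 186.54083885209712) (array([ 0.51097563, -0.10340242,  0.15498972]), np.float64(0.00032945169573737095)) T at .154 [ 0.51106371 -0.10340857  0.154     ]
yellow [[0.5127, -0.0345, 0.112], [0.5317, -0.0378, 0.112], [0.5214, -0.0992, 0.112], [0.5025, -0.0956, 0.112]]
bar [[154.10000610351562, 239.10000610351562], [156.0, 228.5], [221.1999969482422, 240.39999389648438], [219.3000030517578, 251.0]] [[0.5019, 0.157, 0.138], [0.5163, 0.1553, 0.138], [0.5022, 0.0667, 0.138], [0.4879, 0.0688, 0.138]] [0.5020913  0.11195997 0.138     ]
y [0.434 0.184 0.085]
g [0.417 0.076 0.085]
b [ 0.416 -0.083  0.085]
```

```bash
cat >> h.py <<'E'
from scipy.spatial.transform import Rotation as Rn
yaw=np.deg2rad(-9.7);O=np.array([.576,.0996,0]);RC=Rn.from_rotvec([0,0,yaw]).as_matrix()
def ch(x,y,z):return O+RC@np.array([x,y,z])
def down(a): # jaw axis (tool y) at world angle a deg
    a=np.deg2rad(a);y=np.array([np.cos(a),np.sin(a),0]);z=np.array([0,0,-1.]);return np.stack([np.cross(y,z),y,z],1)
def knob(th,lift=0):
    return ch(-.03,-.13,.139+lift)+.08*np.r_[np.cos(yaw-np.pi/2+th),np.sin(yaw-np.pi/2+th),0]
def rel(p,a,s=None):
    s=s or sense();R0=Rn.from_rotvec(s["tool_rot"]).as_matrix()
    return (100*R0.T@(np.array(p)-s["tool_pos"])).round(2).tolist(),np.rad2deg(Rn.from_matrix(R0.T@down(a)).as_rotvec()).round(2).tolist()
def st():
    s=sense();print({k:np.round(v,4).tolist() for k,v in s.items() if k not in("qd","effort","moment")})
E
python3 - <<'E'
from h import *
T=cam("top");S=cam("scene")
for n,p in(("knobtop",knob(0)+[0,0,.015]),("bar",ch(-.075,0,.138)),("pivot",ch(-.03,-.13,.112)),("knobend",knob(1.3))):print(n,p.round(4),proj(T,p).round(1),proj(S,p).round(1))
k=knob(0);print(rel([k[0],k[1],.231],27.5));print(rel([k[0],k[1],.18],27.5))
E
```

```text
knobtop [ 0.511  -0.1023  0.154 ] [347.6 235.8] [222.6 187. ]
bar [0.5021 0.1122 0.138 ] [187.4 239.8] [351.1 185.1]
pivot [ 0.5245 -0.0235  0.112 ] [287.2 227.5] [272. 209.]
knobend [ 0.5969 -0.0576  0.139 ] [313.6 174.2] [252.  231.6]
([-50.5, -47.09, 0.02], [-0.02, 0.0, 36.84])
([-50.5, -47.09, 5.12], [-0.02, 0.0, 36.84])
```

The model projects onto the knob, bar and pivot within about 1 px in both views. Now I'll move above the knob.

Emit:
play_rows(
  series=[
    {"linear": [-50.5,-47.1,0],"rotation": [0,0,36.8],"gripper": 1},
    {"linear": [-50.5,-47.1,0],"rotation": [0,0,36.8],"gripper": 1},
    {"linear": [-50.5,-47.1,0],"rotation": [0,0,36.8],"gripper": 1},
    {"linear": [-50.5,-47.1,0],"rotation": [0,0,36.8],"gripper": 1},
    {"linear": [-50.5,-47.1,0],"rotation": [0,0,36.8],"gripper": 1},
    {"linear": [-50.5,-47.1,0],"rotation": [0,0,36.8],"gripper": 1},
    {"linear": [-50.5,-47.1,0],"rotation": [0,0,36.8],"gripper": 1},
    {"linear": [-50.5,-47.1,0],"rotation": [0,0,36.8],"gripper": 1},
    {"linear": [-50.5,-47.1,0],"rotation": [0,0,36.8],"gripper": 1},
    {"linear": [-50.5,-47.1,0],"rotation": [0,0,36.8],"gripper": 1},
    {"linear": [-50.5,-47.1,0],"rotation": [0,0,36.8],"gripper": 1},
    {"linear": [-50.5,-47.1,0],"rotation": [0,0,36.8],"gripper": 1},
  ],
)

```text
t: 1.5
tool_pos: [0.4785, -0.0202, 0.2315]
tool_rot: [1.629, 2.685, 0.001]
ft_force: [1.0, -0.3, -0.5]
finger_gap: 0.0855
```

```bash
python3 - <<'E'
from h import *
st();k=knob(0);print(rel([k[0],k[1],.231],27.5))
E
```

```text
{'t': 1.5, 'q': [-0.3163, -0.2679, -0.2558, 1.582, 0.0002, 0.7741], 'tool_pos': [0.4785, -0.0202, 0.2315], 'tool_rot': [1.6288, 2.6854, 0.0007], 'ft_force': [1.0099, -0.2673, -0.5146], 'finger_gap': 0.0855}
([-8.79, -0.91, 0.06], [0.05, 0.03, 0.02])
```

Emit:
play_rows(
  series=[
    {"linear": [0,0,0],"rotation": [0,0,0],"gripper": 1},
    {"linear": [0,0,0],"rotation": [0,0,0],"gripper": 1},
    {"linear": [0,0,0],"rotation": [0,0,0],"gripper": 1},
  ],
)

```text
t: 1.8
tool_pos: [0.4779, -0.0173, 0.2314]
tool_rot: [-1.628, -2.687, -0.0]
ft_force: [0.8, 0.2, -0.7]
finger_gap: 0.0849
```

```bash
python3 - <<'E'
from h import *
st();k=knob(0);print(rel([k[0],k[1],.231],27.5),rel([k[0],k[1],.122],27.5))
E
```

```text
{'t': 1.8, 'q': [-0.3108, -0.269, -0.257, 1.583, 0.0003, 0.7787], 'tool_pos': [0.4779, -0.0173, 0.2314], 'tool_rot': [-1.6279, -2.6866, -0.0005], 'ft_force': [0.7962, 0.1701, -0.6815], 'finger_gap': 0.0849}
([-9.08, -1.0, 0.03], [0.01, -0.02, 0.08]) ([-9.08, -1.0, 10.93], [0.01, -0.02, 0.08])
```

Emit:
play_rows(
  series=[
    {"linear": [-4.5,-0.5,0],"rotation": [0,0,0],"gripper": 1},
    {"linear": [-9.1,-1.0,0],"rotation": [0,0,0],"gripper": 1},
    {"linear": [-9.1,-1.0,0.5],"rotation": [0,0,0],"gripper": 0.7},
    {"linear": [-9.1,-1.0,2],"rotation": [0,0,0],"gripper": 0.7},
    {"linear": [-9.1,-1.0,4],"rotation": [0,0,0],"gripper": 0.7},
    {"linear": [-9.1,-1.0,4],"rotation": [0,0,0],"gripper": 0.7},
  ],
)

```text
t: 2.4
tool_pos: [0.5097, -0.1008, 0.1881]
tool_rot: [-1.623, -2.684, 0.0]
ft_force: [0.1, 1.0, 0.8]
finger_gap: 0.06
```

```bash
python3 - <<'E'
from h import *
st();k=knob(0);print(rel([k[0],k[1],.122],27.5))
a=cam("top")["bgr"];b=cam("scene")["bgr"]
cv2.imwrite("pics/1.png",np.hstack([cv2.resize(a[130:330,230:430],(400,400)),cv2.resize(b[80:280,150:350],(400,400))]))
E
```

```text
{'t': 2.4, 'q': [-0.4476, -0.1407, -0.223, 1.493, 0.0003, 0.6403], 'tool_pos': [0.5097, -0.1008, 0.1881], 'tool_rot': [-1.6234, -2.6844, 0.0002], 'ft_force': [0.1489, 1.0179, 0.7673], 'finger_gap': 0.06}
([-0.22, 0.07, 6.61], [-0.14, -0.22, 0.17])
```

View pics/1.png

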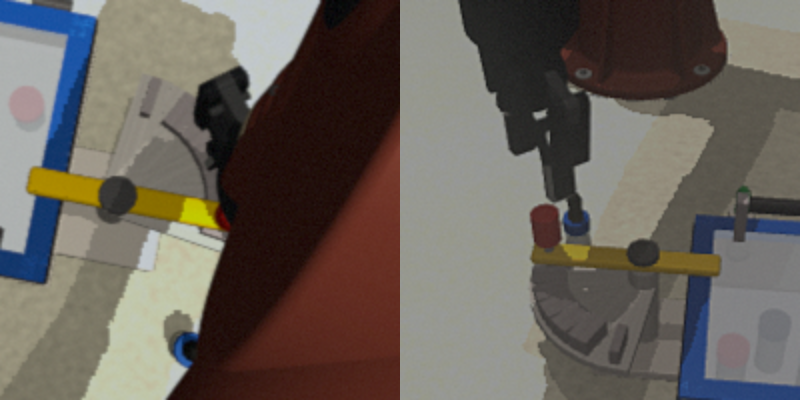

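The scene crop shows the fingers straddling the knob, which is at (545,225), from above. The arm hides the knob in the top view. Descending.

Emit:
play_rows(
  series=[
    {"linear": [-0.1,0,1.5],"rotation": [0,0,0],"gripper": 0.7},
    {"linear": [-0.1,0,3],"rotation": [0,0,0],"gripper": 0.7},
    {"linear": [-0.1,0,4.5],"rotation": [0,0,0],"gripper": 0.7},
    {"linear": [-0.1,0,5.8],"rotation": [0,0,0],"gripper": 0.7},
    {"linear": [-0.1,0,6.6],"rotation": [0,0,0],"gripper": 0.7},
    {"linear": [-0.1,0,6.6],"rotation": [0,0,0],"gripper": 0.7},
    {"linear": [-0.1,0,6.6],"rotation": [0,0,0],"gripper": 0.7},
  ],
)

```text
t: 3.2
tool_pos: [0.5119, -0.1043, 0.1254]
tool_rot: [1.629, 2.686, 0.0]
ft_force: [0.9, 0.2, 0.3]
finger_gap: 0.0596
```

```bash
python3 - <<'E'
from h import *
st();k=knob(0);print(rel([k[0],k[1],.122],27.5))
a=cam("top")["bgr"];b=cam("scene")["bgr"]
cv2.imwrite("pics/2.png",cv2.resize(b[120:260,180:320],(560,560)))
E
```

```text
{'t': 3.2, 'q': [-0.4517, -0.1271, -0.3243, 1.3735, 0.0001, 0.6385], 'tool_pos': [0.5119, -0.1043, 0.1254], 'tool_rot': [1.6289, 2.6862, 0.0001], 'ft_force': [0.9298, 0.2107, 0.2525], 'finger_gap': 0.0596}
([0.21, 0.02, 0.34], [0.01, 0.0, 0.03])
```

View pics/2.png

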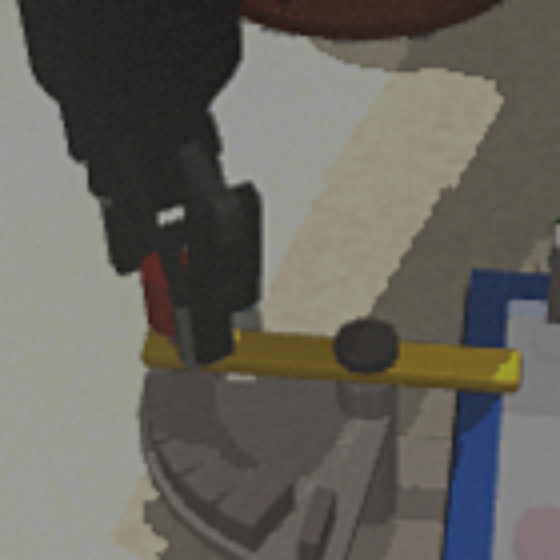

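The fingers straddle the knob. Correct 2–3 mm and close.

Emit:
play_rows(
  force=70,
  series=[
    {"linear": [0.2,0,0.2],"rotation": [0,0,0],"gripper": 0.7},
    {"linear": [0.2,0,0.2],"rotation": [0,0,0],"gripper": 0},
    {"linear": [0.2,0,0.2],"rotation": [0,0,0],"gripper": 0},
    {"linear": [0.2,0,0.2],"rotation": [0,0,0],"gripper": 0},
    {"linear": [0.2,0,0.2],"rotation": [0,0,0],"gripper": 0},
    {"linear": [0.2,0,0.2],"rotation": [0,0,0],"gripper": 0},
    {"linear": [0.2,0,0.2],"rotation": [0,0,0],"gripper": 0},
  ],
)

```text
t: 4.0
tool_pos: [0.511, -0.1025, 0.1236]
tool_rot: [1.629, 2.686, 0.0]
ft_force: [0.0, -0.3, 3.5]
finger_gap: 0.0219
```

```bash
python3 - <<'E'
from h import *
st();k=knob(0);print(rel([k[0],k[1],.122],27.5))
E
```

```text
{'t': 4.0, 'q': [-0.4493, -0.1306, -0.3309, 1.3699, 0.0001, 0.6408], 'tool_pos': [0.511, -0.1025, 0.1236], 'tool_rot': [1.6285, 2.686, 0.0002], 'ft_force': [0.0037, -0.2741, 3.5438], 'finger_gap': 0.0219}
([0.01, 0.01, 0.16], [0.02, 0.02, 0.04])
```

Emit:
play_rows(
  series=[
    {"linear": [0,0,-0.4],"rotation": [0,0,0],"gripper": 0},
    {"linear": [0,0,-0.8],"rotation": [0,0,0],"gripper": 0},
    {"linear": [0,0,-1.2],"rotation": [0,0,0],"gripper": 0},
    {"linear": [0,0,-1.5],"rotation": [0,0,0],"gripper": 0},
    {"linear": [0,0,-1.6],"rotation": [0,0,0],"gripper": 0},
    {"linear": [0,0,-1.6],"rotation": [0,0,0],"gripper": 0},
    {"linear": [0,0,-1.6],"rotation": [0,0,0],"gripper": 0},
  ],
)

```text
t: 4.7
tool_pos: [0.5108, -0.1023, 0.1391]
tool_rot: [-1.629, -2.686, -0.0]
ft_force: [0.5, -0.1, -5.5]
finger_gap: 0.022
```

```bash
python3 - <<'E'
from h import *
st()
b=cam("scene")["bgr"]
cv2.imwrite("pics/3.png",cv2.resize(b[120:260,180:320],(560,560)))
# swing plan from current
s=sense()
for th in np.linspace(0,1.32,13)[1:]: print(round(th,2),rel(s["tool_pos"]+knob(th)-knob(0),27.5,s)[0])
E
```

```text
{'t': 4.7, 'q': [-0.4493, -0.1353, -0.3071, 1.3993, 0.0002, 0.6408], 'tool_pos': [0.5108, -0.1023, 0.1391], 'tool_rot': [-1.6286, -2.6861, -0.0002], 'ft_force': [0.4898, -0.1405, -5.5011], 'finger_gap': 0.022}
0.11 [-0.49, 0.73, -0.0]
0.22 [-0.9, 1.51, -0.0]
0.33 [-1.23, 2.32, -0.0]
0.44 [-1.46, 3.17, -0.0]
0.55 [-1.59, 4.04, -0.0]
0.66 [-1.63, 4.92, -0.0]
0.77 [-1.57, 5.8, -0.0]
0.88 [-1.42, 6.67, -0.0]
0.99 [-1.17, 7.51, -0.0]
1.1 [-0.84, 8.32, -0.0]
1.21 [-0.41, 9.09, -0.0]
1.32 [0.1, 9.81, -0.0]
```

View pics/3.png

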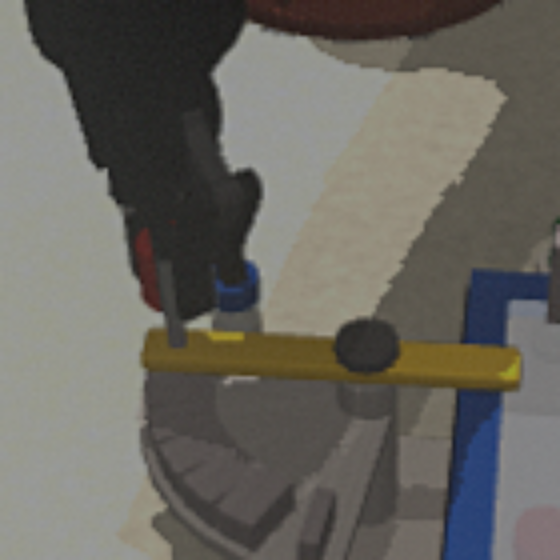

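The knob is up about 15.5 mm with the rod showing under it, and the pull of about 6 N matches the spring. Swinging now.

Emit:
play_rows(
  series=[
    {"linear": [-0.49,0.73,0],"rotation": [0,0,0],"gripper": 0},
    {"linear": [-0.9,1.51,0],"rotation": [0,0,0],"gripper": 0},
    {"linear": [-1.23,2.32,0],"rotation": [0,0,0],"gripper": 0},
    {"linear": [-1.46,3.17,0],"rotation": [0,0,0],"gripper": 0},
    {"linear": [-1.59,4.04,0],"rotation": [0,0,0],"gripper": 0},
    {"linear": [-1.63,4.92,0],"rotation": [0,0,0],"gripper": 0},
    {"linear": [-1.57,5.8,0],"rotation": [0,0,0],"gripper": 0},
    {"linear": [-1.42,6.67,0],"rotation": [0,0,0],"gripper": 0},
    {"linear": [-1.17,7.51,0],"rotation": [0,0,0],"gripper": 0},
    {"linear": [-0.84,8.32,0],"rotation": [0,0,0],"gripper": 0},
    {"linear": [-0.41,9.09,0],"rotation": [0,0,0],"gripper": 0},
    {"linear": [0.05,9.75,0],"rotation": [0,0,0],"gripper": 0},
  ],
)

```text
t: 5.95
tool_pos: [0.5957, -0.0562, 0.1379]
tool_rot: [-1.626, -2.683, 0.004]
ft_force: [-21.1, -18.3, -5.3]
finger_gap: 0.0225
```

Emit:
play_rows(
  series=[
    {"linear": [0,0,0],"rotation": [0,0,0],"gripper": 0},
    {"linear": [0,0,0],"rotation": [0,0,0],"gripper": 0},
  ],
)

```text
t: 6.15
tool_pos: [0.5952, -0.0571, 0.1378]
tool_rot: [-1.627, -2.682, 0.006]
ft_force: [-11.2, -1.8, -5.3]
finger_gap: 0.0222
```

```bash
python3 - <<'E'
from h import *
st()
print(knob(1.3),knob(1.27))
b=cam("scene")["bgr"];a=cam("top")["bgr"]
cv2.imwrite("pics/4.png",np.hstack([cv2.resize(a[110:280,210:380],(400,400)),cv2.resize(b[120:290,180:350],(400,400))]))
E
```

```text
{'t': 6.15, 'q': [-0.3125, 0.1083, -0.0678, 1.4002, -0.0029, 0.7778], 'tool_pos': [0.5952, -0.0571, 0.1378], 'tool_rot': [-1.6266, -2.6823, 0.0064], 'ft_force': [-11.1825, -1.7905, -5.3008], 'finger_gap': 0.0222}
[ 0.59690223 -0.05756868  0.139     ] [ 0.59584736 -0.05972432  0.139     ]
```

View pics/4.png

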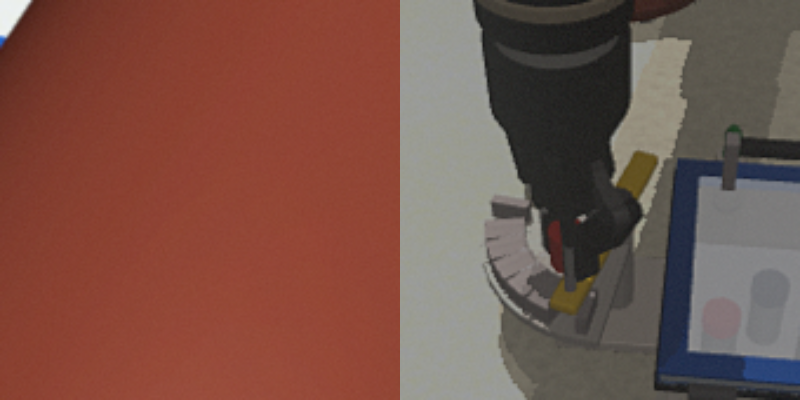

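The lock is at the far stop and the pin is past the sector. I'll lower the knob home, then let go.

Emit:
play_rows(
  series=[
    {"linear": [0.05,-0.1,0.4],"rotation": [0,0,0],"gripper": 0},
    {"linear": [0.05,-0.1,0.8],"rotation": [0,0,0],"gripper": 0},
    {"linear": [0.05,-0.1,1.2],"rotation": [0,0,0],"gripper": 0},
    {"linear": [0.05,-0.1,1.5],"rotation": [0,0,0],"gripper": 0},
    {"linear": [0.05,-0.1,1.5],"rotation": [0,0,0],"gripper": 0},
    {"linear": [0.05,-0.1,1.5],"rotation": [0,0,0],"gripper": 0},
  ],
)

```text
t: 6.85
tool_pos: [0.5951, -0.0572, 0.1238]
tool_rot: [-1.628, -2.684, 0.004]
ft_force: [-8.2, -0.9, -1.4]
finger_gap: 0.0222
```

Emit:
play_rows(
  series=[
    {"linear": [0,0,0],"rotation": [0,0,0],"gripper": 0.5},
    {"linear": [0,0,0],"rotation": [0,0,0],"gripper": 0.7},
    {"linear": [0,0,0],"rotation": [0,0,0],"gripper": 0.7},
    {"linear": [0,0,0],"rotation": [0,0,0],"gripper": 0.7},
    {"linear": [0,0,0],"rotation": [0,0,0],"gripper": 0.7},
    {"linear": [0,0,-2],"rotation": [0,0,0],"gripper": 0.7},
    {"linear": [0,0,-5],"rotation": [0,0,0],"gripper": 0.7},
    {"linear": [0,0,-8],"rotation": [0,0,0],"gripper": 0.7},
    {"linear": [0,0,-8],"rotation": [0,0,0],"gripper": 0.7},
  ],
)

```text
t: 7.75
tool_pos: [0.598, -0.0575, 0.2093]
tool_rot: [1.625, 2.681, 0.003]
ft_force: [0.6, -0.5, 0.4]
finger_gap: 0.0602
```

```bash
python3 - <<'E'
from h import *
st()
b=ch(-.075,0,.138);print(rel([b[0],b[1],.21],-9.7))
S=cam("scene")
print(proj(S,knob(1.3)+[0,0,.015]),proj(S,knob(1.3)-[0,0,.015]),proj(S,knob(1.3)+[0,0,.027]))
cv2.imwrite("pics/5.png",cv2.resize(S["bgr"][150:290,190:330],(560,560)))
E
```

```text
{'t': 7.75, 'q': [-0.3134, 0.0934, 0.046, 1.5163, 0.0001, 0.7767], 'tool_pos': [0.598, -0.0575, 0.2093], 'tool_rot': [1.6252, 2.6805, 0.0026], 'ft_force': [0.6326, -0.5233, 0.3778], 'finger_gap': 0.0602}
([19.49, -0.65, -0.17], [0.37, 0.18, 37.24])
[251.58853116 224.79506247] [252.455786   238.12445104] [251.2231336  219.17903613]
```

View pics/5.png

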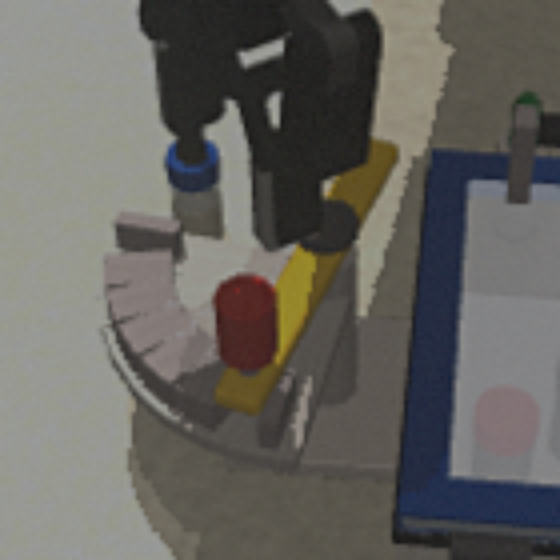

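The knob looks low on the yellow bar at crop (247,325) and the bar is off the lid. I'll measure the plunger once the arm is clear. Moving above the bar.

Emit:
play_rows(
  series=[
    {"linear": [4,-0.1,-0.2],"rotation": [0.4,0.2,8],"gripper": 0.7},
    {"linear": [8,-0.3,-0.2],"rotation": [0.4,0.2,16],"gripper": 0.7},
    {"linear": [12,-0.4,-0.2],"rotation": [0.4,0.2,24],"gripper": 0.7},
    {"linear": [16,-0.5,-0.2],"rotation": [0.4,0.2,32],"gripper": 0.7},
    {"linear": [19.5,-0.7,-0.2],"rotation": [0.4,0.2,37.2],"gripper": 0.7},
    {"linear": [19.5,-0.7,-0.2],"rotation": [0.4,0.2,37.2],"gripper": 0.7},
    {"linear": [19.5,-0.7,-0.2],"rotation": [0.4,0.2,37.2],"gripper": 0.7},
  ],
)

```text
t: 8.5
tool_pos: [0.4992, 0.1132, 0.2055]
tool_rot: [-2.393, -2.025, 0.007]
ft_force: [0.4, -0.2, -0.5]
finger_gap: 0.0598
```

```bash
python3 - <<'E'
from h import *
st()
b=ch(-.075,0,.138);print(rel([b[0],b[1],.119],-9.7))
S=cam("scene");T=cam("top")
h,s,v=[S["hsv"][:,:,i].astype(int) for i in range(3)]
m=((h<8)|(h>172))&(s>130)&(v>50);m[:,:235]=0;m[:,268:]=0;k=big(m);print(cv2.boundingRect(k))
for z in (.154,.166):
    k3=knob(1.3);pts=[k3*[1,1,0]+[.012*np.cos(a),.012*np.sin(a),zz] for a in np.linspace(0,6.28,40) for zz in(z,z-.03)]
    p=np.array([proj(S,q) for q in pts]);print(z,p.min(0).round(1),p.max(0).round(1))
cv2.imwrite("pics/6.png",np.hstack([cv2.resize(T["bgr"][110:310,120:380],(390,300)),cv2.resize(S["bgr"][140:280,200:400],(390,300))]))
E
```

```text
{'t': 8.5, 'q': [-0.0342, -0.1595, -0.2087, 1.5295, 0.0019, 1.7028], 'tool_pos': [0.4992, 0.1132, 0.2055], 'tool_rot': [-2.393, -2.0251, 0.0071], 'ft_force': [0.4159, -0.2091, -0.4527], 'finger_gap': 0.0598}
([-0.05, 0.37, 8.65], [-0.46, -0.05, 0.18])
(244, 219, 15, 12)
0.154 [243.4 218.8] [260.3 244.2]
0.166 [242.9 213.2] [260.1 239. ]
```

View pics/6.png

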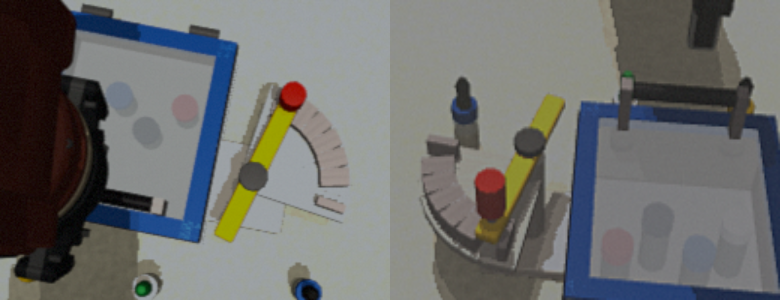

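The knob's top row is 219, against 218.8 predicted for home and 213 on the sector, so the plunger is home and the lock is clear of the lid. Descending on the bar.

Emit:
play_rows(
  series=[
    {"linear": [0,0.3,1],"rotation": [-0.4,0,0],"gripper": 0.7},
    {"linear": [0,0.3,3],"rotation": [-0.4,0,0],"gripper": 0.7},
    {"linear": [0,0.3,5],"rotation": [-0.4,0,0],"gripper": 0.7},
    {"linear": [0,0.3,7],"rotation": [-0.4,0,0],"gripper": 0.7},
    {"linear": [0,0.3,8],"rotation": [-0.4,0,0],"gripper": 0.7},
    {"linear": [0,0.3,8.4],"rotation": [-0.4,0,0],"gripper": 0.7},
    {"linear": [0,0.3,8.4],"rotation": [-0.4,0,0],"gripper": 0.7},
    {"linear": [0,0.3,8.4],"rotation": [-0.4,0,0],"gripper": 0.7},
  ],
)

```text
t: 9.4
tool_pos: [0.5025, 0.1123, 0.1231]
tool_rot: [-2.401, -2.026, -0.002]
ft_force: [0.2, 0.2, -0.2]
finger_gap: 0.0603
```

```bash
python3 - <<'E'
from h import *
st()
b=ch(-.075,0,.138);print(rel([b[0],b[1],.119],-9.7))
S=cam("scene")
cv2.imwrite("pics/7.png",cv2.resize(S["bgr"][110:250,260:460],(800,560)))
E
```

```text
{'t': 9.4, 'q': [-0.0354, -0.1509, -0.3503, 1.3706, 0.0012, 1.7042], 'tool_pos': [0.5025, 0.1123, 0.1231], 'tool_rot': [-2.4005, -2.0261, -0.0022], 'ft_force': [0.2113, 0.2201, -0.2311], 'finger_gap': 0.0603}
([-0.01, -0.05, 0.41], [0.04, -0.07, 0.03])
```

View pics/7.png

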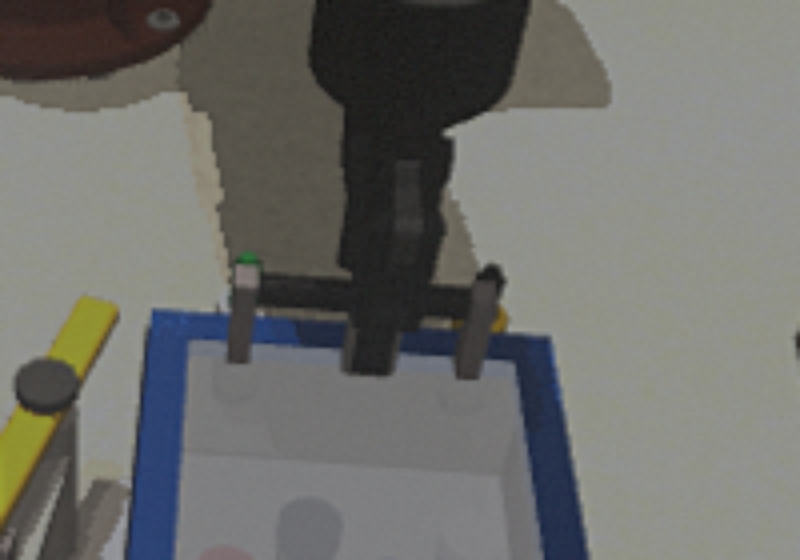

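The fingers straddle the bar at mid-length, around crop (370,300). Go 4 mm lower and close.

Emit:
play_rows(
  force=90,
  series=[
    {"linear": [0,0,0.4],"rotation": [0,0,0],"gripper": 0.7},
    {"linear": [0,0,0.4],"rotation": [0,0,0],"gripper": 0},
    {"linear": [0,0,0.4],"rotation": [0,0,0],"gripper": 0},
    {"linear": [0,0,0.4],"rotation": [0,0,0],"gripper": 0},
    {"linear": [0,0,0.4],"rotation": [0,0,0],"gripper": 0},
    {"linear": [0,0,0.4],"rotation": [0,0,0],"gripper": 0},
    {"linear": [0,0,0.4],"rotation": [0,0,0],"gripper": 0},
    {"linear": [0,0,0.4],"rotation": [0,0,0],"gripper": 0},
  ],
)

```text
t: 10.25
tool_pos: [0.5006, 0.1127, 0.1183]
tool_rot: [-2.398, -2.025, 0.002]
ft_force: [-6.9, 0.6, 5.1]
finger_gap: 0.0114
```

```bash
python3 - <<'E'
from h import *
st()
s=sense();h0=np.array([-175,48.]);
for d in range(1,12):
    a=np.deg2rad(d);c,n=np.cos(a),np.sin(a);x=-175*c+48*n;z=175*n+48*c
    w=RC@np.array([x+175,0,z-48])/1000
    print(d,rel(s["tool_pos"]+w,-9.7,s)[0])
E
```

```text
{'t': 10.25, 'q': [-0.0347, -0.1495, -0.3579, 1.3655, 0.0014, 1.7043], 'tool_pos': [0.5006, 0.1127, 0.1183], 'tool_rot': [-2.3978, -2.025, 0.0021], 'ft_force': [-6.894, 0.596, 5.0761], 'finger_gap': 0.0114}
1 [0.0, 0.09, -0.3]
2 [0.0, 0.18, -0.61]
3 [0.0, 0.27, -0.91]
4 [0.0, 0.37, -1.21]
5 [0.0, 0.48, -1.51]
6 [0.0, 0.59, -1.8]
7 [0.0, 0.71, -2.1]
8 [0.0, 0.83, -2.39]
9 [0.0, 0.96, -2.68]
10 [0.0, 1.09, -2.97]
11 [0.0, 1.23, -3.25]
```

Emit:
play_rows(
  series=[
    {"linear": [0,-0.1,-0.05],"rotation": [0,0,0],"gripper": 0},
    {"linear": [0,-0.12,-0.1],"rotation": [0,0,0],"gripper": 0},
    {"linear": [0,-0.11,-0.15],"rotation": [0,0,0],"gripper": 0},
    {"linear": [0,-0.1,-0.2],"rotation": [0,0,0],"gripper": 0},
    {"linear": [0,-0.08,-0.25],"rotation": [0,0,0],"gripper": 0},
    {"linear": [0,-0.06,-0.3],"rotation": [0,0,0],"gripper": 0},
    {"linear": [0,-0.06,-0.3],"rotation": [0,0,0],"gripper": 0},
  ],
)

```text
t: 10.95
tool_pos: [0.5013, 0.1125, 0.121]
tool_rot: [-2.399, -2.026, -0.0]
ft_force: [2.0, 0.1, -6.8]
finger_gap: 0.0113
```

```bash
python3 - <<'E'
from h import *
st()
E
```

```text
{'t': 10.95, 'q': [-0.0349, -0.1518, -0.3549, 1.3685, 0.0012, 1.7045], 'tool_pos': [0.5013, 0.1125, 0.121], 'tool_rot': [-2.3995, -2.0256, -0.0003], 'ft_force': [2.0305, 0.129, -6.7721], 'finger_gap': 0.0113}
```

Emit:
play_rows(
  series=[
    {"linear": [0,0.03,-0.1],"rotation": [0,0,0],"gripper": 0},
    {"linear": [0,0.06,-0.2],"rotation": [0,0,0],"gripper": 0},
    {"linear": [0,0.09,-0.3],"rotation": [0,0,0],"gripper": 0},
    {"linear": [0,0.12,-0.4],"rotation": [0,0,0],"gripper": 0},
    {"linear": [0,0.12,-0.4],"rotation": [0,0,0],"gripper": 0},
  ],
)

```text
t: 11.45
tool_pos: [0.5026, 0.1123, 0.1255]
tool_rot: [-2.4, -2.026, -0.001]
ft_force: [2.1, 0.8, -10.4]
finger_gap: 0.0114
```

```bash
python3 - <<'E'
from h import *
st()
S=cam("scene")
cv2.imwrite("pics/8.png",cv2.resize(S["bgr"][110:310,260:460],(600,600)))
E
```

```text
{'t': 11.45, 'q': [-0.0352, -0.15, -0.3452, 1.376, 0.001, 1.7042], 'tool_pos': [0.5026, 0.1123, 0.1255], 'tool_rot': [-2.3998, -2.0258, -0.0006], 'ft_force': [2.1174, 0.838, -10.4034], 'finger_gap': 0.0114}
```

View pics/8.png

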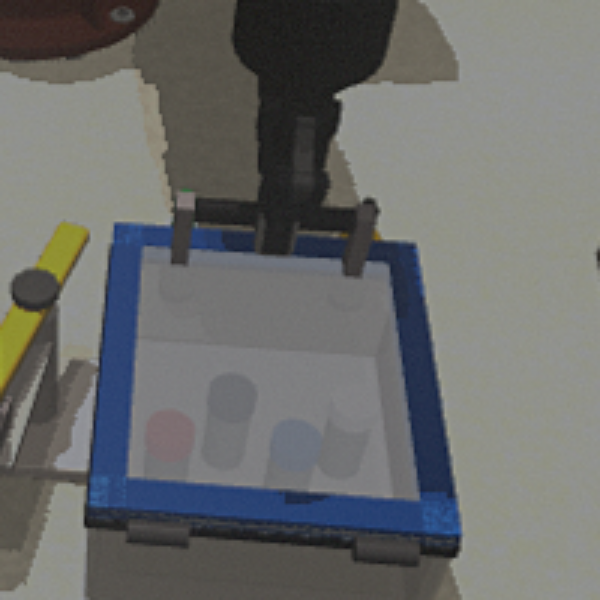

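The bar has risen about 3 px (around 7 mm), so the lid is following the grip. Continue along the arc.

Emit:
play_rows(
  series=[
    {"linear": [0,0.06,-0.2],"rotation": [0,0,0],"gripper": 0},
    {"linear": [0,0.12,-0.4],"rotation": [0,0,0],"gripper": 0},
    {"linear": [0,0.19,-0.6],"rotation": [0,0,0],"gripper": 0},
    {"linear": [0,0.26,-0.8],"rotation": [0,0,0],"gripper": 0},
    {"linear": [0,0.33,-1.0],"rotation": [0,0,0],"gripper": 0},
    {"linear": [0,0.41,-1.2],"rotation": [0,0,0],"gripper": 0},
    {"linear": [0,0.41,-1.2],"rotation": [0,0,0],"gripper": 0},
  ],
)

```text
t: 12.2
tool_pos: [0.507, 0.1115, 0.138]
tool_rot: [-2.4, -2.026, -0.002]
ft_force: [2.9, -1.9, -4.7]
finger_gap: 0.0111
```

```bash
python3 - <<'E'
from h import *
st()
s=sense();a=np.deg2rad(10);c,n=np.cos(a),np.sin(a)
w=RC@np.array([-175*c+48*n+175,0,175*n+48*c-48])/1000
print(rel(np.array([.5008,.1126,.1185])+w,-9.7,s))
S=cam("scene")
cv2.imwrite("pics/9.png",cv2.resize(S["bgr"][110:310,260:460],(600,600)))
E
```

```text
{'t': 12.2, 'q': [-0.0364, -0.142, -0.3152, 1.397, 0.0011, 1.703], 'tool_pos': [0.507, 0.1115, 0.138], 'tool_rot': [-2.4003, -2.0262, -0.0017], 'ft_force': [2.8571, -1.9338, -4.6525], 'finger_gap': 0.0111}
([0.0, 0.47, -1.02], [0.02, -0.06, 0.04])
```

View pics/9.png

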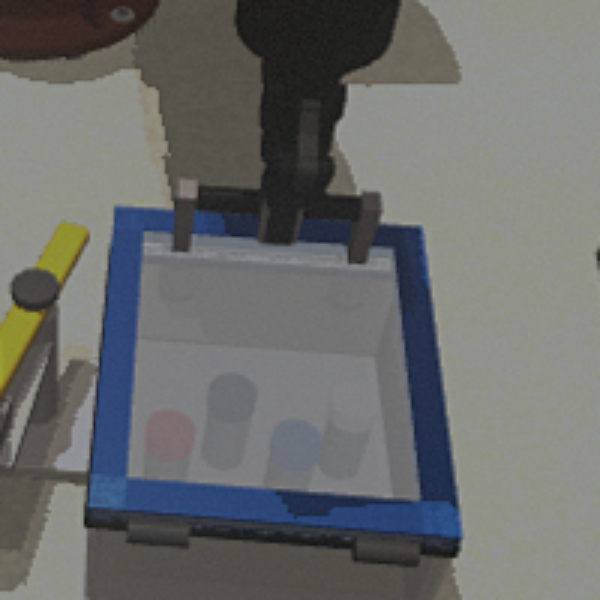

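The lid is opening and its front edge is raised at crop row 215. The force has dropped to about 4.7 N, so the seal is broken.

Emit:
play_rows(
  series=[
    {"linear": [0,0.08,-0.2],"rotation": [0,0,0],"gripper": 0},
    {"linear": [0,0.17,-0.4],"rotation": [0,0,0],"gripper": 0},
    {"linear": [0,0.26,-0.6],"rotation": [0,0,0],"gripper": 0},
    {"linear": [0,0.35,-0.8],"rotation": [0,0,0],"gripper": 0},
    {"linear": [0,0.42,-1.0],"rotation": [0,0,0],"gripper": 0},
    {"linear": [0,0.42,-1.0],"rotation": [0,0,0],"gripper": 0},
    {"linear": [0,0.42,-1.0],"rotation": [0,0,0],"gripper": 0},
    {"linear": [0,0.42,-1.0],"rotation": [0,0,0],"gripper": 0},
  ],
)

```text
t: 13.05
tool_pos: [0.511, 0.1109, 0.1475]
tool_rot: [-2.4, -2.026, -0.002]
ft_force: [3.9, -1.8, -6.1]
finger_gap: 0.0113
```

```bash
python3 - <<'E'
from h import *
st()
S=cam("scene");T=cam("top")
def L(p,d):
    a=np.deg2rad(d);c,n=np.cos(a),np.sin(a);x,z=p[0]+.1,p[2]-.09
    return ch(-.1+x*c+z*n,p[1],.09-x*n+z*c)
for d in(8,9,10,11,12):print(d,"leg tops",[proj(S,L((-.075,y,.145),d)).round(1).tolist() for y in(.044,-.044)],"front corners",[proj(S,L((-.1,y,.1),d)).round(1).tolist() for y in(.09,-.09)])
cv2.imwrite("pics/10.png",cv2.resize(S["bgr"][160:310,270:420],(600,600),interpolation=cv2.INTER_NEAREST))
cv2.imwrite("pics/11.png",T["bgr"])
E
```

```text
{'t': 13.05, 'q': [-0.0375, -0.1322, -0.2889, 1.4138, 0.0012, 1.7019], 'tool_pos': [0.511, 0.1109, 0.1475], 'tool_rot': [-2.4001, -2.026, -0.0016], 'ft_force': [3.8737, -1.7788, -6.1082], 'finger_gap': 0.0113}
8 leg tops [[377.9, 188.5], [325.2, 184.8]] front corners [[398.1, 195.7], [298.0, 188.7]]
9 leg tops [[377.9, 189.1], [325.1, 185.4]] front corners [[398.1, 195.8], [298.0, 188.8]]
10 leg tops [[377.9, 189.7], [325.1, 186.0]] front corners [[398.1, 195.9], [298.0, 188.8]]
11 leg tops [[377.9, 190.3], [325.1, 186.6]] front corners [[398.1, 196.0], [298.0, 188.9]]
12 leg tops [[377.8, 191.0], [325.0, 187.3]] front corners [[398.1, 196.1], [298.0, 189.0]]
```

View pics/10.png

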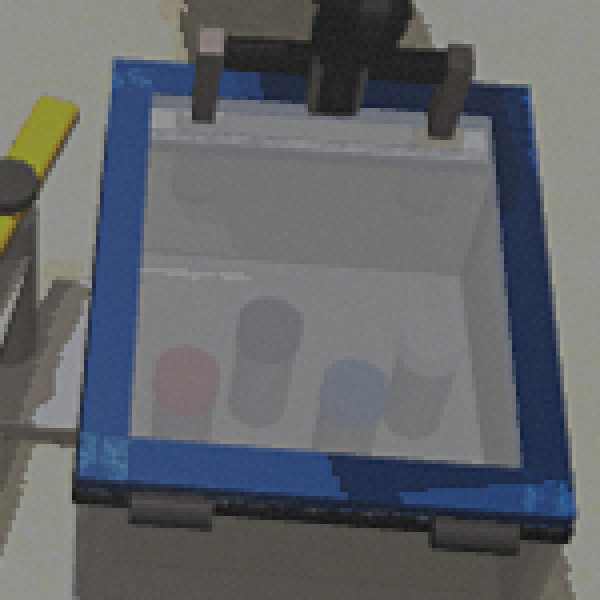

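View pics/11.png

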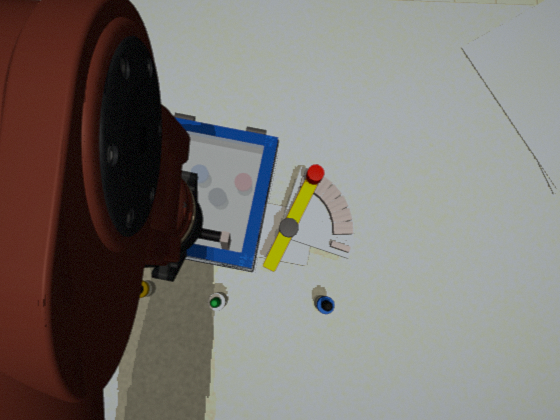

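```bash
python3 - <<'E'
from h import *
st()
S=cam("scene")
def L(p,d):
    a=np.deg2rad(d);c,n=np.cos(a),np.sin(a);x,z=p[0]-.1,p[2]-.09
    return ch(.1+x*c+z*n,p[1],.09-x*n+z*c)
for d in(0,8,9,10,11,12):print(d,"leg tops",[proj(S,L((-.075,y,.145),d)).round(1).tolist() for y in(.047,-.047)],"front corners",[proj(S,L((-.1,y,.1),d)).round(1).tolist() for y in(.09,-.09)],"TCPz",L((-.075,0,.138),d).round(4))
c=big(mask(S,"blue"));print(cv2.boundingRect(c))
for u in(295,305,315,330,345,360,375,385,395):
    col=np.where(mask(S,"blue")[:,u])[0];a=np.deg2rad(0)
    print(u,col.min(),end=' | ')
    for d in(9,10,11):
        p,q=[proj(S,L((-.1,y,.1),d)) for y in(.09,-.09)];print(round(q[1]+(p[1]-q[1])*(u-q[0])/(p[0]-q[0]),1),end=' ')
    print()
E
```

```text
{'t': 13.15, 'q': [-0.0375, -0.1323, -0.289, 1.4137, 0.0011, 1.7019], 'tool_pos': [0.5111, 0.1109, 0.1475], 'tool_rot': [-2.4002, -2.0261, -0.0016], 'ft_force': [5.018, -1.2668, -5.6834], 'finger_gap': 0.0114}
0 leg tops [[379.8, 183.9], [323.7, 180.0]] front corners [[398.0, 195.2], [298.1, 188.1]] TCPz [0.5021 0.1122 0.138 ]
8 leg tops [[383.1, 176.6], [324.9, 172.7]] front corners [[401.8, 184.8], [298.6, 177.7]] TCPz [0.5103 0.1108 0.1619]
9 leg tops [[383.6, 175.8], [325.0, 171.9]] front corners [[402.3, 183.6], [298.7, 176.5]] TCPz [0.5116 0.1106 0.1648]
10 leg tops [[384.0, 175.1], [325.2, 171.1]] front corners [[402.8, 182.4], [298.7, 175.3]] TCPz [0.5129 0.1104 0.1677]
11 leg tops [[384.4, 174.3], [325.3, 170.3]] front corners [[403.3, 181.2], [298.8, 174.1]] TCPz [0.5143 0.1102 0.1705]
12 leg tops [[384.9, 173.6], [325.5, 169.5]] front corners [[403.9, 180.1], [298.8, 172.9]] TCPz [0.5157 0.1099 0.1733]
(303, 270, 54, 15)
295 212 | 176.2 175.0 173.8 
305 176 | 176.9 175.7 174.5 
315 177 | 177.6 176.4 175.2 
330 181 | 178.7 177.4 176.2 
345 274 | 179.7 178.5 177.3 
360 275 | 180.7 179.5 178.3 
375 276 | 181.8 180.5 179.3 
385 277 | 182.4 181.2 180.0 
395 278 | 183.1 181.9 180.7
```

The lid's front corners appear at (298,175) and (402.5,182). For 10° the predictions are (298.7,175.3) and (402.8,182.4). The pose is steady, the lock and plunger are unchanged, and the vials are where they started. Handing in.

```bash
python3 - <<'E'
from station import *
print(close_job())
s=sense();print(s["t"],s["tool_pos"],s["ft_force"],s["finger_gap"])
E
```

```text
the job is handed in; nothing more can be done
None
the job is handed in; nothing more can be done
```

The chamber is unlocked and its lid is held open at about 10 degrees, with the gripper still on the bar. I handed the job in at about 13.2 s, inside the 48 s limit.

- **Lock and plunger:** I lifted the knob about 15.5 mm and swung the lock to its far stop. I then lowered the plunger home and let go. Its top showed at image row 219, against 218.8 predicted for home and 213 for resting on the sector.
- **Lid:** I pulled the bar up slowly along the hinge arc. The force I read during the pull peaked at about 10 N, then fell to about 5 N. That peak is below the 12–20 N stated for the seal, but I only read the force between steps, so the real peak may have fallen between readings. The lid was clearly open in the images.
- **Final angle:** The lid's front corners in the image match 10° within a pixel. The bar's rise of about 29 mm gives roughly 9.9°, and two readings 0.1 s apart agreed within 0.1 mm.
- **Vials:** Blue and green showed at their starting pixels. Yellow was partly hidden by the arm, and its visible edge was still in place.

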